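Hold the mothball dish ready over the tilt-out bin

TASK

Pull the front of the yellow tilt-out bin forward and down until the bin rests fully open, because the mothball is to go in there. Then lift the wooden dish that carries the mothball, turn it a quarter turn so that its pouring lip points straight at the bin, and finish holding it still and level a few centimetres above the open bin, touching nothing but the gripper, with the end of the lip over the middle of the bin's mouth: do not tip it, just hold on to it there while I make room. Keep the dish level and the mothball resting in the middle of its hollow the whole time, and leave the other things on the ledge where they are.

Things in the scene. Friction and masses are not known exactly. Their poses are not given: they have to be found in the camera images.
- bin: the yellow plastic housing of the tilt-out bin, fixed to the ledge, 135 mm deep (x), 252 mm wide (y), 207 mm high, facing the robot. Origin: centre of its underside; its x points to its back (away from the robot, so the tub comes out towards its -x), y along its width, z up. Place and yaw (up to 0.15 rad) vary.
- bin_tub (a joint): tilt of the yellow tub: 0 = shut (its start), 0.75 rad = fully open on its stop. Hinged along its lower front edge (point bin_hinge); its top swings out and down towards the robot. About 1 N at the pull moves it; it balances near 0.3 rad: below that it falls shut, beyond it falls open by itself, slowly, and stays. Front panel 228 mm wide, top edge 196 mm above the ledge shut, 148 mm open.
- bin_hinge (a point): middle of the tub's hinge line, 62 mm in front of the housing's origin and 18 mm above the ledge; axes as the housing's
- bin_pull (a point): middle of the tub's yellow pull, moving with the tub: a round level bar 12 mm thick, 110 mm long along the width, held at its two ends 40 mm in front of the panel (34 mm clear gap behind it, open above and below), 13 mm below the panel's top edge. Shut: 165 mm above the hinge, 40 mm in front of it.
- bin_mouth (a point): fixed point: the middle of the tub's open mouth when the tub is fully open, 133 mm in front of the housing's origin, 165 mm above the ledge. The open mouth measures about 100 mm front to back and 210 mm across; its front edge is 148 mm and its back edge 172 mm above the ledge.
- dish: round wooden dish, 152 mm across, 30 mm high, 0.24 kg, with a pouring lip on one side and an arched strap handle over it, 142 mm wide, 113 mm high overall. Origin: centre of its underside; x points to the lip, y along the handle's arch, z up. It stands left or right of the bin with its lip to the robot's left, give or take 0.37 rad.
- dish_grip (a point): middle of the handle's level top, 108 mm above the dish's underside, straight above the hollow's middle: a strap 14 mm wide (along the dish's x), 10 mm thick (up and down), level for 80 mm along the dish's y; about 65 mm of free space between it and the mothball. Axes as the dish's.
- dish_lip (a point): end of the pouring lip, 105 mm from the dish's middle along its x, 33 mm above its underside; the lip is 40 mm wide. Axes as the dish's.
- dish_hollow (a point): lowest point of the dish's hollow, 9 mm above its underside. The hollow slopes up at 8 degrees out to a radius of 36 mm and at 28 degrees from there to the rim. Axes as the dish's.
- mothball_center (a point): centre of the loose white mothball in the dish, a hard ball 25 mm across; it rests in the middle of the hollow
- shoe_brush: wooden shoe brush, bristles down, 160 x 50 x 40 mm high; loose, to be left alone. Origin: centre of its underside, z up
- comb: flat pink plastic hair comb, 180 mm long, 30 mm wide, 5 mm high; loose, to be left alone. Origin: centre of its underside, z up
- cologne: square-shouldered glass cologne bottle with a ribbed twist cap, 30 x 48 mm, 112 mm high; loose, to be left alone. Origin: centre of its underside, z up
- cream_jar: round hair-cream jar, 68 mm across, 62 mm high; loose, to be left alone. Origin: centre of its underside, z up
- polish_tin: flat round shoe-polish tin, 82 mm across, 24 mm high; loose, to be left alone. Origin: centre of its underside, z up
- roll_on: upright roll-on deodorant, 42 mm across, 100 mm high; loose, to be left alone. Origin: centre of its underside, z up
Mind the look-alikes: they are no part of the job. Leave any purple or red look-alike of the dish alone.

How it is judged:
On the way, in this order (a step that is already met when the one before it is completed fails the run):
1. the tilt-out bin is pulled open and rests fully open (value of joint bin_tub above 0.7 rad), for 0.2 s.
2. the dish is lifted clear of the ledge with the mothball in the middle of its hollow (height (world z) of dish above 0.05 m and angle between dish's own z axis and vertical below 0.2 rad and horizontal distance between mothball_center and dish_hollow below 0.025 m and contact force between the fingers and dish above 0.5 N), for 0.2 s.
At the end, for the whole second after the job is handed in: Bin open (over 0.68 rad). Dish held by the gripper alone, at rest, within 0.10 rad of level, lip pointing at the bin within 0.2 rad, its end within 35 mm (front to back) and 50 mm (sideways) of the mouth's middle and 15 to 130 mm above it. Mothball within 15 mm of the hollow's middle (value of joint bin_tub above 0.68 rad and angle between the x axis of dish and the x axis of bin, either way round below 0.2 rad and x of dish in the frame of bin below -0.19 m and x of dish_lip in the frame of bin_mouth between -0.035 and 0.035 m and y of dish_lip in the frame of bin_mouth between -0.05 and 0.05 m and z of dish_lip in the frame of bin_mouth between 0.015 and 0.13 m and angle between dish's own z axis and vertical below 0.1 rad and horizontal distance between mothball_center and dish_hollow below 0.015 m and contact force between the fingers and dish above 0.5 N and contact force between dish and bin below 0.2 N and linear speed of dish below 0.03 m/s and angular speed of dish below 0.15 rad/s); the arm keeps its last pose, push and grip.
It fails at once if the dish is tilted by more than 15 degrees (angle between dish's own z axis and vertical above 0.262 rad).
It fails at once if the mothball leaves the middle of the hollow (its centre more than 35 mm from the hollow's lowest point) (distance between mothball_center and dish_hollow above 0.035 m).
It fails at once if another thing on the ledge is shifted by more than 30 mm or knocked over (distance of any of shoe_brush, comb, cologne, cream_jar, polish_tin, roll_on from where it was at the start of the episode above 0.03 m or angle between any of shoe_brush, comb, cologne, cream_jar, polish_tin, roll_on's own z axis and vertical above 0.5 rad).
It also fails if it takes over 54 s, if anything falls off the work surface, if the arm or the gripper's body presses on something with over 40 N, if the wrist force passes 120 N, or if a joint passes its speed limit or range.

ROBOT

A 6-joint arm with a two-finger parallel gripper is mounted at the origin on the work surface. World frame = base frame: x ahead of the robot, y to its left, z up, the work surface at z = 0. Lengths are in m, angles in rad, forces in N, time in s.
With the tool pointing down it reaches from about 0.35 to 0.85 m from the base axis. Payload 8.1 kg.
Tool frame: the origin (TCP) lies at the very end of the fingers, on their centre line; the grasp point (between the pads) lies 19 mm behind it; x points along the fingers, y is the direction in which the jaws open and shut, and the axes are right-handed (so a half turn about x gives the same grasp; the last joint's range is limited). The gripper opens to 93 mm and grips with 3 to 60 N. Pads are 15 mm wide; open, the fingers measure 128 mm over their backs; the gripper's body (75 mm by 188 mm) begins 65 mm behind the grasp point.
Start: joints at [1.175, 0.13, 1.488, -0, 1.523, -0.085], TCP at [0.183, 0.571, 0.219] pointing down, gripper open.
Joint ranges: [-2.96, 2.96], [-0.89, 2.26], [0.02, 2.5], [-1.34, 4.48], [0, 2.73], [-2.66, 2.66]. Speed limits (rad/s): [2.39, 2.39, 2.79, 3.14, 3.14, 3.14].

INTERFACE

Orientations are given as a rotation vector (axis times angle).
In Python, from plant import * gives the robot as it stands. The module is installed in compiled form; this text tells all that it offers.
- The arm moves only by the tool apply_moves, never from a script. Its argument "series" is a list of rows, each an object with "jaw": the gripper's target within -1 to 1 (shut at 1, half-way at 0, fully open at -1); "linear": the shift along the tool's x, y, z normalised to -1 to 1, where 1 is 0.6 m, a list of three; "roll": the turn about the tool's x normalised to -1 to 1, where 1 is 30 degrees. A call has 1 to 20 rows; each row is the pose to reach, as a shift and turn from the pose measured when the call began, along the tool's axes at that moment; what a row does not reach only later rows make up. A row lasts 1/8 s, in which the tool goes at most 62.5 mm and 10.7 degrees, less where a joint would pass 70% of its speed; a pose out of reach is approached as far as the arm can. A call with a number of a shift or a turn outside -1 to 1 is refused whole. A call with a gripper value outside its range is refused whole. The fingers move at their own pace and stop on an object; "force" is the grip in N (left out, the last holds). Time passes only in rows, so rows that repeat a pose let the fingers close. It gives the time, the measured TCP pose, the force and the opening at its end, in the units of the state.
- read_state(): the state, without advancing time (a new reading comes with each control period).
- read_camera(name): name is "scene" or "top"; returns a dict with "pixels" (400x640x3 uint8, blue, green, red), "intrinsics" (3x3 intrinsics, pixels), "D" ([k1, k2, p1, p2, k3] as OpenCV has them; the pictures are not rectified), "rvec" (rotation vector, rad) and "tvec" (3), from world to camera coordinates, as OpenCV has them. Camera axes: x right, y down, z forward; pixel columns grow to the right and rows downward; lengths in m; the calibration is good to about 2 mm. A picture is of the moment at which its call begins. There is no depth.
- close_job(): hands the job in, once; it reports no verdict.
The state is a dict: "t": time; "q": joint angles; "dq": joint speeds; "joint_torque": joint torques, N m; "tool_pos": TCP position; "orientation": TCP orientation; "force": force on the tool from outside, world axes, zero at the start; "wrist_torque": the same for the moment, N m; "opening": finger opening in m.
Only numpy, scipy, OpenCV 4.12 (cv2) and the standard library are available. Lean on these libraries where they do the work, as an engineer would, in place of code of your own. Each camera call takes 0.05 s, during which the arm holds its last target. There are 200 camera calls.

## Working session

There is one attempt and no reset: what is moved stays moved. The work goes in short steps, Python scripts to look and compute and a tool call to move; the robot and the scene stay as the last step left them, time stands still between calls to the robot, and variables do not carry over. Pictures are saved under pics/ and viewed, about 8 in all and at most 12, crops included, and the job is handed in when it is done.

Besides the shell and the picture viewer there is one more tool, called after ">>>" by a JSON object that holds its "op" and its "data". apply_moves: Moves the arm, as the interface text tells. Its arguments: {"type":"object","properties":{"series":{"type":"array"},"force":{"type":"number"}},"required":["series"]}

```bash
mkdir -p pics
cat > h.py <<'E'
from plant import *
import numpy as np, cv2
def cam(n):
    c=read_camera(n); c["pixels"]=np.array(c["pixels"],np.uint8); return c
def ray(c,uv):
    R=cv2.Rodrigues(np.array(c["rvec"],float))[0]; t=np.array(c["tvec"],float).ravel()
    p=cv2.undistortPoints(np.array(uv,float).reshape(-1,1,2),np.array(c["intrinsics"]),np.array(c["D"])).reshape(-1,2)
    return -R.T@t, np.c_[p,np.ones(len(p))]@R
def onz(c,uv,z):
    o,d=ray(c,uv); return o+d*((z-o[2])/d[:,2])[:,None]
def proj(c,P):
    return cv2.projectPoints(np.array(P,float).reshape(-1,1,3),np.array(c["rvec"],float),np.array(c["tvec"],float),np.array(c["intrinsics"]),np.array(c["D"]))[0].reshape(-1,2)
E
python3 - <<'E'
from h import *
for n in("scene","top"):
    c=cam(n); cv2.imwrite(f"pics/{n}0.png",c["pixels"]); print(n,ray(c,[[320,200]]))
print(read_state())
E
```

```text
scene (array([1.05280058, 0.07738085, 1.10209575]), array([[-0.49788524, -0.01225429, -0.86722573]]))
top (array([0.19495554, 0.07782351, 1.56538791]), array([[ 0.19632307, -0.00683775, -0.9805593 ]]))
{'t': 0.1, 'q': array([ 1.17457893e+00,  1.31078804e-01,  1.48917726e+00, -1.02573842e-06,
        1.52300742e+00, -8.54109074e-02]), 'dq': array([ 4.26524793e-04, -5.88533499e-04, -2.90762786e-03,  4.37283057e-04,
       -2.09472556e-04, -2.20821329e-05]), 'joint_torque': array([-3.15934394e-04, -5.61337888e+01, -4.93095946e+01,  7.68787600e-02,
        2.90755142e-02, -4.99739667e-05]), 'tool_pos': array([0.18327996, 0.57077583, 0.21769266]), 'orientation': array([ 0.24266358,  1.55739509, -0.24522132]), 'force': array([-0.43305071,  0.5100081 ,  0.43438853]), 'wrist_torque': array([ 0.01238744,  0.00021468, -0.00477823]), 'opening': 0.09276667513310623}
```

View pics/scene0.png

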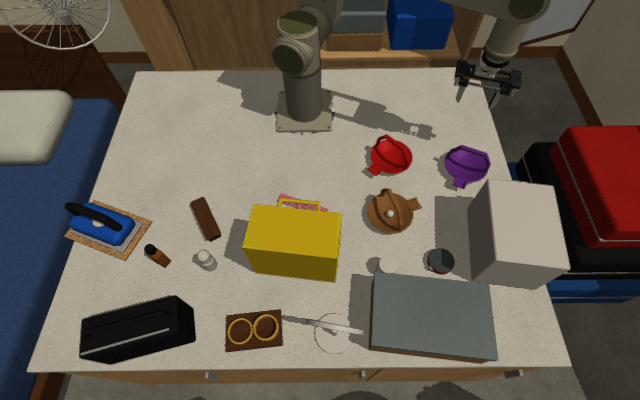

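View pics/top0.png

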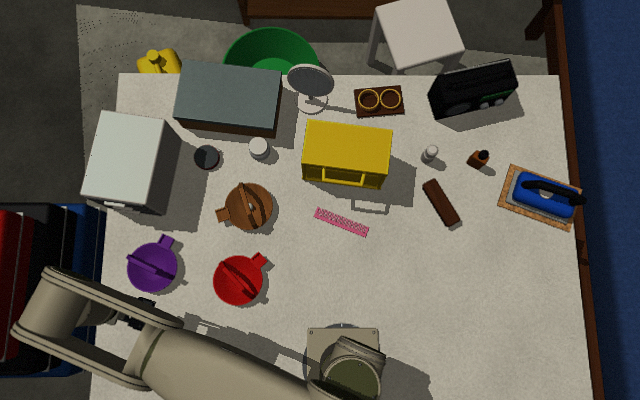

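The top view shows the bin at about (347,155) with its pull at (342,178). The wooden dish is at (250,207) with its lip to the left, the comb at (341,222), red dish at (238,280), purple at (152,267). Next I measure the bin and the dish.

Run:
```python
from h import *
np.set_printoptions(precision=4,suppress=True)
for n in("top","scene"):
    c=cam(n); im=c["pixels"]; hsv=cv2.cvtColor(im,cv2.COLOR_BGR2HSV)
    m=cv2.inRange(hsv,(22,150,150 if n=="top" else 120),(34,255,255))
    k,l,s,_=cv2.connectedComponentsWithStats(m); 
    box=(s[:,0]>230)&(s[:,1]>90)
    i=[j for j in range(1,k) if box[j]]; i=max(i,key=lambda j:s[j,4])
    mm=(l==i).astype(np.uint8)
    h=max(cv2.findContours(mm,0,2)[0],key=cv2.contourArea)
    ap=cv2.approxPolyDP(cv2.convexHull(h),2.5,True).reshape(-1,2).astype(float)
    print(n,"bin poly",np.c_[ap,onz(c,ap,.207)[:,:2]])
    # brown dish
    m=cv2.inRange(hsv,(5,90,40),(18,230,255))
    k,l,s,ce=cv2.connectedComponentsWithStats(m)
    for j in range(1,k):
        if s[j,4]>150: print(n,"brown",s[j],ce[j])
    x0,y0=(200,110) if n=="top" else (230,170)
    cv2.imwrite(f"pics/{n}c.png",cv2.resize(im[y0:y0+120,x0:x0+200],None,fx=4,fy=4,interpolation=cv2.INTER_CUBIC))
```

```text
top bin poly [[307.     119.       0.7079   0.1061]
 [392.     130.       0.675   -0.1414]
 [387.     173.       0.5459  -0.1234]
 [301.     162.       0.578    0.1228]]
top brown [ 247    0  147   17 2070] [313.8362   7.2483]
top brown [ 497    4   91  257 2829] [556.5376 148.3722]
top brown [354  85  50  32 889] [378.3937 100.7008]
top brown [423 179  37  47 687] [440.8122 201.6463]
top brown [ 215  183   58   47 1842] [246.3404 206.3426]
top brown [ 580  264   25  136 1231] [591.5906 332.8635]
scene bin poly [[253.     205.       0.5524  -0.1238]
 [284.     198.       0.5309  -0.0375]
 [319.     202.       0.5454   0.0619]
 [340.     213.       0.5812   0.12  ]
 [337.     263.       0.7262   0.1075]
 [242.     247.       0.6788  -0.1416]]
scene brown [   97     0   200    71 10493] [203.4796  33.5144]
scene brown [ 320    5  164   64 4975] [401.6173  47.3648]
scene brown [514  43  54  16 529] [537.4877  51.293 ]
scene brown [ 367  189   55   44 1554] [391.4176 211.3475]
scene brown [191 197  29  43 621] [204.9726 218.1594]
scene brown [ 64 200  88  61 920] [113.6196 234.6663]
scene brown [145 249  26  19 211] [159.8578 258.0616]
scene brown [226 310  56  42 941] [254.1296 332.5728]
scene brown [255 316  20  21 314] [264.1815 326.035 ]
scene brown [229 320  22  22 360] [239.4722 330.2889]
scene brown [369 338 118  25 431] [424.6172 354.3643]
scene brown [  61  368  478   17 5147] [302.5735 375.1772]
scene brown [ 29 373  20  27 294] [ 38.7075 386.1463]
```

View pics/topc.png

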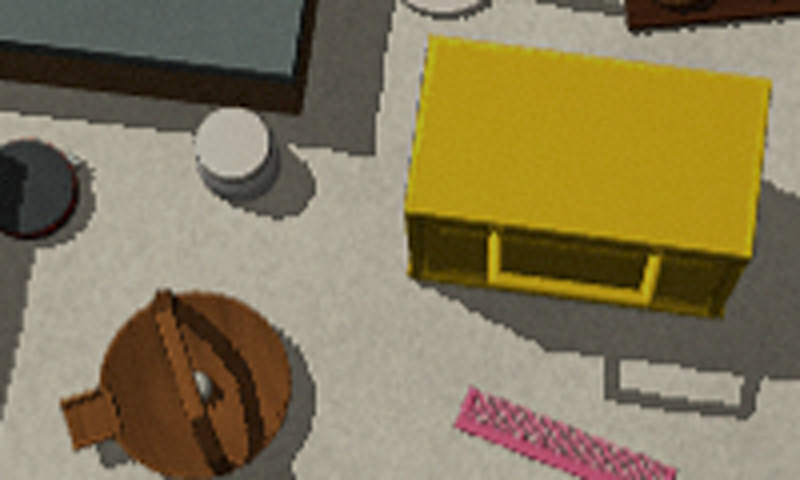

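View pics/scenec.png

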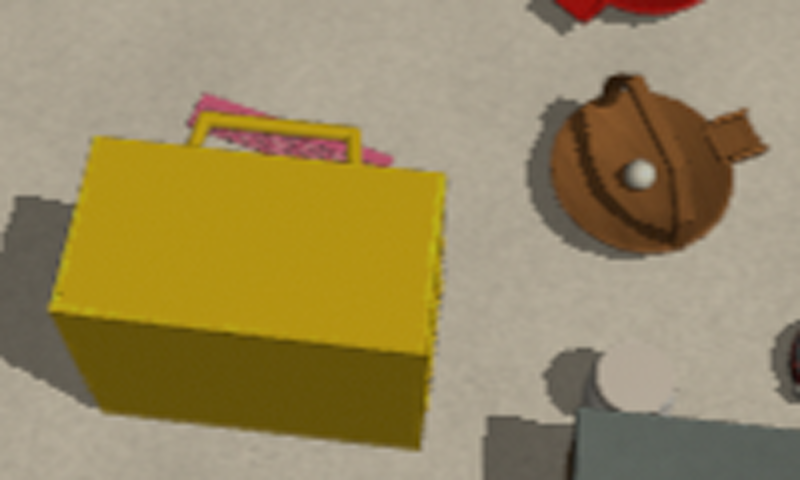

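The crops show the pull bar, the handle strap (running from upper left to lower right in the top view), the ball next to the strap and the lip end. Now I turn these into positions and cross-check between views.

Run:
```python
from h import *
from scipy.spatial.transform import Rotation as Ro
np.set_printoptions(precision=4,suppress=True)
T=cam("top");S=cam("scene")
f=lambda x,y,o:(x/4+o[0]-.375,y/4+o[1]-.375)
t=lambda x,y:f(x,y,(200,110)); s=lambda x,y:f(x,y,(230,170))
def tri(a,b):
    o1,d1=ray(T,[a]);o2,d2=ray(S,[b]);d1=d1[0];d2=d2[0]
    k=np.linalg.lstsq(np.c_[d1,-d2],o2-o1,rcond=None)[0]
    p,q=o1+k[0]*d1,o2+k[1]*d2; return (p+q)/2,np.linalg.norm(p-q)
print("lip tri",tri(t(70,425),s(756,130)))
print("lip z.033",onz(T,[t(70,425)],.033),onz(S,[s(756,130)],.033))
print("ball S z.0217",onz(S,[s(640,174)],.0217),"T",onz(T,[t(207,386)],.0217))
# rim: dish outline (top crop extremes) ellipse -> at z .03
for c,n in((T,"T"),(S,"S")):
    hsv=cv2.cvtColor(c["pixels"],cv2.COLOR_BGR2HSV); m=cv2.inRange(hsv,(5,90,40),(18,230,255))
    b=(215,183,58,47) if n=="T" else (367,189,55,44)
    z=np.zeros_like(m); z[b[1]:b[1]+b[3],b[0]:b[0]+b[2]]=m[b[1]:b[1]+b[3],b[0]:b[0]+b[2]]
    h=max(cv2.findContours(z,0,1)[0],key=cv2.contourArea).reshape(-1,2)
    P=onz(c,h.astype(float),.028)[:,:2]
    ctr=np.array([.5,.19]) if 0 else np.median(P,0)
    for _ in range(30):   # robust circle fit of fixed radius 76 mm
        d=P-ctr; r=np.linalg.norm(d,axis=1); k=abs(r-.076)<.008
        if k.sum()<10:k[:]=True
        A=d[k]/r[k,None]; ctr=ctr+np.linalg.lstsq(A,r[k]-.0755,rcond=None)[0]
    print(n,"rim ctr",ctr,k.sum(),len(P),"rms",np.sqrt(np.mean((r[k]-.0755)**2)))
# handle band middle, at z .113
print("handle T z.113",onz(T,[t(178,334),t(201,402)],.113))
print("handle S",onz(S,[s(640,100),s(675,160)],.113))
print("pull tri",tri(t(574,290),s(277,122)))
c=np.array([.627,-.009]);y=-.132;X=np.array([np.cos(y),np.sin(y)])
print("pull exp",c-.102*X, "proj T",proj(T,[[*(c-.102*X),.183]]),"seen",t(574,293))
st=read_state();print(st["tool_pos"],Ro.from_rotvec(st["orientation"]).as_matrix())
hsv=cv2.cvtColor(T["pixels"],cv2.COLOR_BGR2HSV);m=cv2.inRange(hsv,(160,90,80),(178,255,255));m[:200]=0;m[240:]=0
h=np.argwhere(m)[:,::-1];print("comb",onz(T,cv2.boxPoints(cv2.minAreaRect(h.astype(np.float32))),.003))
```

```text
lip tri (array([0.451 , 0.3927, 0.0311]), np.float64(0.002142725174668722))
lip z.033 [[0.4505 0.3912 0.033 ]] [[0.452  0.3933 0.033 ]]
ball S z.0217 [[0.4864 0.2943 0.0217]] T [[0.4839 0.2862 0.0217]]
T rim ctr [0.4838 0.2954] 129 169 rms 0.002043713475111837
S rim ctr [0.4842 0.2944] 108 143 rms 0.00196048174888529
handle T z.113 [[0.5067 0.2967 0.113 ]
 [0.4546 0.278  0.113 ]]
handle S [[0.4686 0.2826 0.113 ]
 [0.5225 0.304  0.113 ]]
pull tri (array([0.5246, 0.002 , 0.1829]), np.float64(0.0018560877315885436))
pull exp [0.5259 0.0044] proj T [[341.9813 181.7008]] seen (343.125, 182.875)
[0.1834 0.5711 0.2183] [[-0.0002  0.3058  0.9521]
 [-0.0006  0.9521 -0.3058]
 [-1.     -0.0006 -0.    ]]
comb [[ 0.4529  0.089   0.003 ]
 [ 0.4861  0.0763  0.003 ]
 [ 0.4203 -0.0904  0.003 ]
 [ 0.3875 -0.0771  0.003 ]]
```

The measurements agree:
- **Dish:** centre (0.484, 0.295), lip heading 108.8°, lip length 102 mm.
- **Bin:** origin (0.627, −0.009), yaw −0.132.
- **Pull:** within 3 mm of where it should be.

I'll move above the gap behind the pull with the jaws shut.

>>> {"op": "apply_moves", "data": {"series": [{"jaw": 1, "linear": [-0.1, 0, 0], "roll": 0}, {"jaw": 1, "linear": [-0.167, 0, 0], "roll": -0.2}, {"jaw": 1, "linear": [-0.167, -0.36, 0.43], "roll": -0.34}, {"jaw": 1, "linear": [-0.167, -0.36, 0.43], "roll": -0.34}, {"jaw": 1, "linear": [-0.167, -0.36, 0.43], "roll": -0.34}, {"jaw": 1, "linear": [-0.167, -0.36, 0.43], "roll": -0.34}, {"jaw": 1, "linear": [-0.167, -0.36, 0.43], "roll": -0.34}, {"jaw": 1, "linear": [-0.167, -0.719, 0.868], "roll": -0.34}, {"jaw": 1, "linear": [-0.167, -0.719, 0.868], "roll": -0.34}, {"jaw": 1, "linear": [-0.167, -0.719, 0.868], "roll": -0.34}, {"jaw": 1, "linear": [-0.167, -0.719, 0.868], "roll": -0.34}, {"jaw": 1, "linear": [-0.167, -0.719, 0.868], "roll": -0.34}, {"jaw": 1, "linear": [-0.167, -0.719, 0.868], "roll": -0.34}, {"jaw": 1, "linear": [-0.167, -0.719, 0.868], "roll": -0.34}, {"jaw": 1, "linear": [-0.167, -0.719, 0.868], "roll": -0.34}, {"jaw": 1, "linear": [-0.167, -0.719, 0.868], "roll": -0.34}, {"jaw": 1, "linear": [-0.167, -0.719, 0.868], "roll": -0.34}], "force": 20}}

```text
t: 2.42
tool_pos: [0.5471, 0.0022, 0.3191]
orientation: [0.103, 1.568, -0.103]
force: [-0.3, -0.7, -0.2]
opening: 0.0006
```

>>> {"op": "apply_moves", "data": {"series": [{"jaw": 1, "linear": [0.05, 0, 0], "roll": 0}, {"jaw": 1, "linear": [0.1, 0, 0], "roll": 0}, {"jaw": 1, "linear": [0.15, 0, 0], "roll": 0}, {"jaw": 1, "linear": [0.18, 0, 0], "roll": 0}, {"jaw": 1, "linear": [0.2, 0, 0], "roll": 0}, {"jaw": 1, "linear": [0.22, 0, 0], "roll": 0}, {"jaw": 1, "linear": [0.24, 0, 0], "roll": 0}, {"jaw": 1, "linear": [0.25, 0, 0], "roll": 0}, {"jaw": 1, "linear": [0.25, 0, 0], "roll": 0}]}}

```text
t: 3.55
tool_pos: [0.5469, 0.0021, 0.1687]
orientation: [0.103, 1.569, -0.103]
force: [-0.1, 0.7, 0.9]
opening: 0.0002
```

Run:
```python
from h import *
c=cam("scene")["pixels"];d=cam("top")["pixels"]
v=np.vstack([cv2.resize(c[150:250,220:420],None,fx=3,fy=3),cv2.resize(d[130:230,250:450],None,fx=3,fy=3)])
cv2.imwrite("pics/a1.png",v)
```

```text
(no output)
```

View pics/a1.png

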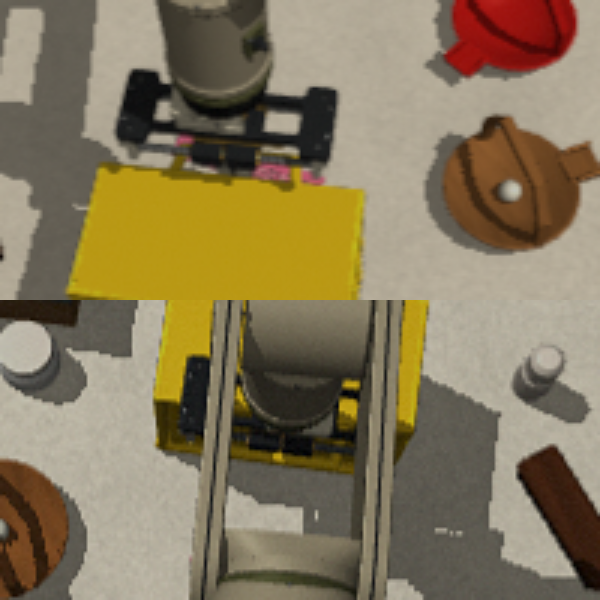

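The fingers are in the slot behind the pull with no contact force. Now I pull along the arc, then lift out.

>>> {"op": "apply_moves", "data": {"series": [{"jaw": 1, "linear": [0, 0, -0.012], "roll": 0}, {"jaw": 1, "linear": [0.004, 0, -0.025], "roll": 0}, {"jaw": 1, "linear": [0.008, 0, -0.039], "roll": 0}, {"jaw": 1, "linear": [0.013, 0, -0.052], "roll": 0}, {"jaw": 1, "linear": [0.018, 0, -0.065], "roll": 0}, {"jaw": 1, "linear": [0.025, 0, -0.078], "roll": 0}, {"jaw": 1, "linear": [0.032, 0, -0.09], "roll": 0}, {"jaw": 1, "linear": [0.04, 0, -0.102], "roll": 0}, {"jaw": 1, "linear": [0.048, 0, -0.113], "roll": 0}, {"jaw": 1, "linear": [0.055, 0, -0.125], "roll": 0}]}}

```text
t: 4.9
tool_pos: [0.4726, 0.0119, 0.136]
orientation: [0.103, 1.568, -0.103]
force: [0.3, 0.3, -0.2]
opening: 0.0005
```

>>> {"op": "apply_moves", "data": {"series": [{"jaw": 1, "linear": [-0.06, 0, 0], "roll": 0}, {"jaw": 1, "linear": [-0.15, 0, 0], "roll": 0}, {"jaw": 1, "linear": [-0.25, 0, 0], "roll": 0}, {"jaw": 0, "linear": [-0.3, 0, 0], "roll": 0}, {"jaw": 0, "linear": [-0.3, 0, 0], "roll": 0}, {"jaw": 0, "linear": [-0.3, 0, 0], "roll": 0}, {"jaw": 0, "linear": [-0.3, 0, 0], "roll": 0}, {"jaw": 0, "linear": [-0.3, 0, 0], "roll": 0}, {"jaw": 0, "linear": [-0.3, 0, 0], "roll": 0}]}}

```text
t: 6.02
tool_pos: [0.4722, 0.0121, 0.3154]
orientation: [0.103, 1.569, -0.103]
force: [-0.1, -0.1, -0.2]
opening: 0.0465
```

Run:
```python
from h import *
C=cam("scene");D=cam("top");c=C["pixels"];d=D["pixels"]
b=np.array([.627,-.009]);y=-.132;X=np.array([np.cos(y),np.sin(y)])
for th in(0,.45,.75):
    xb=-.062-.04*np.cos(th)-.165*np.sin(th);z=.018+.165*np.cos(th)-.04*np.sin(th)
    print(th,proj(C,[*(b+xb*X),z]),proj(D,[*(b+xb*X),z]))
v=np.vstack([cv2.resize(c[130:230,220:420],None,fx=3,fy=3),cv2.resize(d[130:230,250:450],None,fx=3,fy=3)])
cv2.imwrite("pics/a2.png",v)
```

```text
0 [[299.3615208  200.48306736]] [[341.98131011 181.70083031]]
0.45 [[303.50095853 186.95567727]] [[338.57740229 206.62320935]]
0.75 [[305.73633689 184.24771774]] [[336.62717618 219.94796919]]
```

View pics/a2.png

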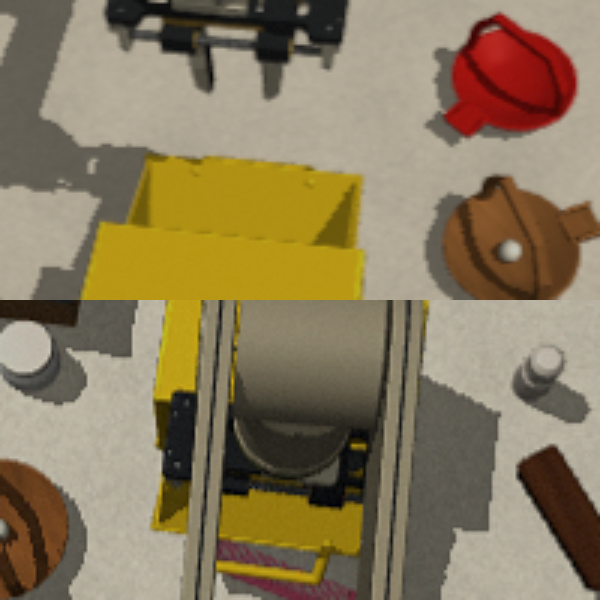

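The bin is fully open: the top view shows the pull bar at about (340,221), and I predicted (337,220) for 0.75 rad. Next I go above the dish handle.

>>> {"op": "apply_moves", "data": {"series": [{"jaw": 0, "linear": [0, 0.1, -0.01], "roll": -0.2}, {"jaw": 0, "linear": [0, 0.2, -0.02], "roll": -0.5}, {"jaw": 0, "linear": [0, 0.3, -0.03], "roll": -0.7}, {"jaw": 0, "linear": [0, 0.38, -0.04], "roll": -0.88}, {"jaw": 0, "linear": [0, 0.44, -0.042], "roll": -0.88}, {"jaw": 0, "linear": [0, 0.47, -0.042], "roll": -0.88}, {"jaw": 0, "linear": [0, 0.47, -0.042], "roll": -0.88}, {"jaw": 0, "linear": [0, 0.47, -0.042], "roll": -0.88}, {"jaw": 0, "linear": [0.1, 0.47, -0.042], "roll": -0.88}, {"jaw": 0, "linear": [0.18, 0.47, -0.042], "roll": -0.88}, {"jaw": 0, "linear": [0.25, 0.47, -0.042], "roll": -0.88}, {"jaw": 0, "linear": [0.29, 0.47, -0.042], "roll": -0.88}, {"jaw": 0, "linear": [0.29, 0.47, -0.042], "roll": -0.88}]}}

```text
t: 7.75
tool_pos: [0.4831, 0.2927, 0.1395]
orientation: [-0.259, 1.559, 0.256]
force: [-0.4, 0.2, -0.5]
opening: 0.0465
```

Run:
```python
from h import *
C=cam("scene");D=cam("top");c=C["pixels"];d=D["pixels"]
print(proj(C,[.484,.295,.108]),proj(D,[.484,.295,.108]))
v=np.vstack([cv2.resize(c[160:240,340:440],None,fx=4,fy=4),cv2.resize(d[170:240,200:300],None,fx=4,fy=4)])
cv2.imwrite("pics/a3.png",v[:600])
```

```text
[[393.85337367 199.60670953]] [[244.71744074 200.83312613]]
```

View pics/a3.png

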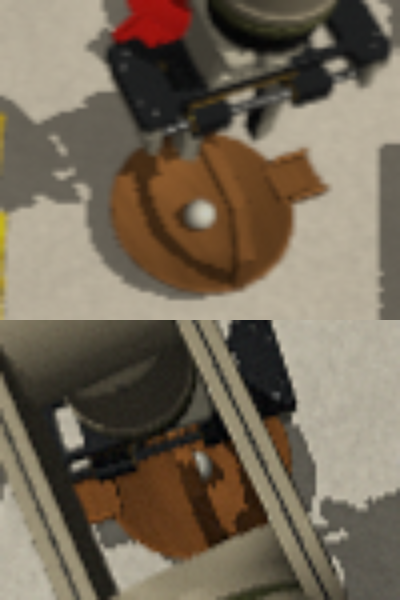

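The strap lies between the open fingers. I'll correct by 2 mm, go down and close gradually.

>>> {"op": "apply_moves", "data": {"series": [{"jaw": 0, "linear": [0.03, 0.003, 0.003], "roll": 0}, {"jaw": 0, "linear": [0.06, 0.003, 0.003], "roll": 0}, {"jaw": 0.2, "linear": [0.08, 0.003, 0.003], "roll": 0}, {"jaw": 0.4, "linear": [0.087, 0.003, 0.003], "roll": 0}, {"jaw": 0.5, "linear": [0.087, 0.003, 0.003], "roll": 0}, {"jaw": 0.55, "linear": [0.087, 0.003, 0.003], "roll": 0}, {"jaw": 0.6, "linear": [0.087, 0.003, 0.003], "roll": 0}, {"jaw": 0.64, "linear": [0.087, 0.003, 0.003], "roll": 0}, {"jaw": 0.68, "linear": [0.087, 0.003, 0.003], "roll": 0}, {"jaw": 0.72, "linear": [0.087, 0.003, 0.003], "roll": 0}, {"jaw": 0.8, "linear": [0.087, 0.003, 0.003], "roll": 0}, {"jaw": 1, "linear": [0.087, 0.003, 0.003], "roll": 0}, {"jaw": 1, "linear": [0.087, 0.003, 0.003], "roll": 0}, {"jaw": 1, "linear": [0.087, 0.003, 0.003], "roll": 0}, {"jaw": 1, "linear": [0.087, 0.003, 0.003], "roll": 0}], "force": 25}}

```text
t: 9.72
tool_pos: [0.4865, 0.2965, 0.091]
orientation: [-0.258, 1.553, 0.257]
force: [1.0, -1.5, 4.5]
opening: 0.0138
```

Run:
```python
from h import *
C=cam("scene");D=cam("top");c=C["pixels"];d=D["pixels"]
s=read_state();print(s["tool_pos"],s["orientation"],s["force"],s["wrist_torque"],s["dq"])
v=np.hstack([cv2.resize(c[160:240,350:450],None,fx=4,fy=4),cv2.resize(d[170:250,200:300],None,fx=4,fy=4)])
cv2.imwrite("pics/a4.png",v)
```

```text
[0.48645889 0.29642222 0.09094456] [-0.25790017  1.55351562  0.25725711] [ 0.1706214 -2.449416   5.3209836] [-0.34188012 -0.15246095  0.0063313 ] [-0.00050721  0.00018533  0.0013907  -0.00101275 -0.00011025  0.00020029]
```

View pics/a4.png

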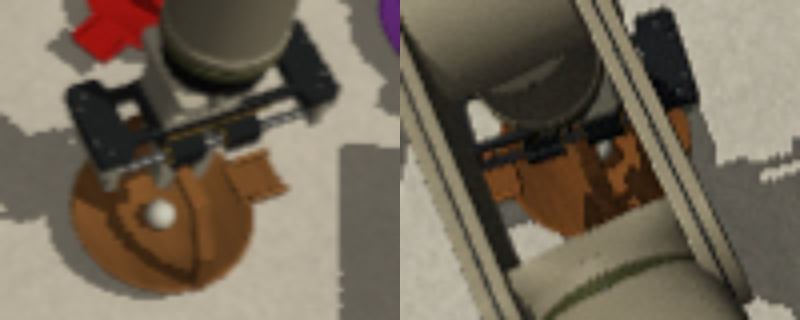

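The strap is gripped (13.8 mm opening) and the ball is centred. The small 5 N preload should go with the lift, so I'll lift slowly and check.

>>> {"op": "apply_moves", "data": {"series": [{"jaw": 1, "linear": [0, 0, 0], "roll": 0}, {"jaw": 1, "linear": [-0.002, 0, 0], "roll": 0}, {"jaw": 1, "linear": [-0.006, 0, 0], "roll": 0}, {"jaw": 1, "linear": [-0.01, 0, 0], "roll": 0}, {"jaw": 1, "linear": [-0.015, 0, 0], "roll": 0}, {"jaw": 1, "linear": [-0.02, 0, 0], "roll": 0}, {"jaw": 1, "linear": [-0.025, 0, 0], "roll": 0}, {"jaw": 1, "linear": [-0.03, 0, 0], "roll": 0}, {"jaw": 1, "linear": [-0.033, 0, 0], "roll": 0}, {"jaw": 1, "linear": [-0.033, 0, 0], "roll": 0}], "force": 30}}

```text
t: 11.08
tool_pos: [0.4866, 0.2965, 0.111]
orientation: [-0.258, 1.553, 0.257]
force: [0.1, 1.8, -2.2]
opening: 0.0137
```

Run:
```python
from h import *
C=cam("scene");D=cam("top");c=C["pixels"];d=D["pixels"]
s=read_state();print(s["tool_pos"],s["orientation"],s["force"],s["wrist_torque"],s["opening"])
v=np.hstack([cv2.resize(c[150:230,350:450],None,fx=4,fy=4),cv2.resize(d[170:250,200:300],None,fx=4,fy=4)])
cv2.imwrite("pics/a5.png",v)
```

```text
[0.48634316 0.2964115  0.11065628] [-0.2579928   1.55366442  0.2572562 ] [ 0.11272807  0.35085879 -2.79031444] [0.02621904 0.06084583 0.04722584] 0.013456729182193582
```

View pics/a5.png

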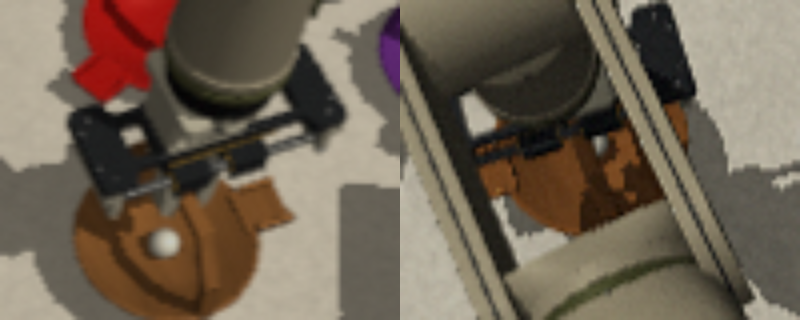

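The dish is lifted with the right weight (2.8 N) and the ball is still centred. I'll raise it to carrying height.

>>> {"op": "apply_moves", "data": {"series": [{"jaw": 1, "linear": [-0.005, 0, 0], "roll": 0}, {"jaw": 1, "linear": [-0.015, 0, 0], "roll": 0}, {"jaw": 1, "linear": [-0.03, 0, 0], "roll": 0}, {"jaw": 1, "linear": [-0.047, 0, 0], "roll": 0}, {"jaw": 1, "linear": [-0.064, 0, 0], "roll": 0}, {"jaw": 1, "linear": [-0.081, 0, 0], "roll": 0}, {"jaw": 1, "linear": [-0.098, 0, 0], "roll": 0}, {"jaw": 1, "linear": [-0.115, 0, 0], "roll": 0}, {"jaw": 1, "linear": [-0.132, 0, 0], "roll": 0}, {"jaw": 1, "linear": [-0.149, 0, 0], "roll": 0}, {"jaw": 1, "linear": [-0.166, 0, 0], "roll": 0}, {"jaw": 1, "linear": [-0.183, 0, 0], "roll": 0}, {"jaw": 1, "linear": [-0.2, 0, 0], "roll": 0}, {"jaw": 1, "linear": [-0.217, 0, 0], "roll": 0}, {"jaw": 1, "linear": [-0.234, 0, 0], "roll": 0}, {"jaw": 1, "linear": [-0.25, 0, 0], "roll": 0}, {"jaw": 1, "linear": [-0.265, 0, 0], "roll": 0}, {"jaw": 1, "linear": [-0.275, 0, 0], "roll": 0}, {"jaw": 1, "linear": [-0.28, 0, 0], "roll": 0}, {"jaw": 1, "linear": [-0.282, 0, 0], "roll": 0}]}}

```text
t: 13.68
tool_pos: [0.486, 0.2964, 0.2798]
orientation: [-0.258, 1.554, 0.257]
force: [-0.1, -0.7, -2.2]
opening: 0.0136
```

Run:
```python
from h import *
from scipy.spatial.transform import Rotation as Ro
np.set_printoptions(precision=4,suppress=True)
s=read_state();R=Ro.from_rotvec(s["orientation"]).as_matrix();print(s["tool_pos"],s["force"]);print(R, np.degrees(np.arctan2(R[1,1],R[0,1])))
t=np.array([.627-.238*np.cos(.132),-.009+.238*np.sin(.132),s["tool_pos"][2]]);print(t,R.T@(t-s["tool_pos"])/.6)
```

```text
[0.486  0.2964 0.2798] [-0.093  -0.6548 -2.173 ]
[[ 0.0017 -0.3225  0.9466]
 [-0.0002  0.9466  0.3225]
 [-1.     -0.0007  0.0015]] 108.8161198980111
[0.3911 0.0223 0.2798] [-0.0002 -0.3814 -0.2971]
```

>>> {"op": "apply_moves", "data": {"series": [{"jaw": 1, "linear": [0, -0.004, -0.003], "roll": 0.01}, {"jaw": 1, "linear": [0, -0.011, -0.009], "roll": 0.03}, {"jaw": 1, "linear": [0, -0.027, -0.021], "roll": 0.07}, {"jaw": 1, "linear": [0, -0.046, -0.036], "roll": 0.12}, {"jaw": 1, "linear": [0, -0.069, -0.053], "roll": 0.17}, {"jaw": 1, "linear": [0, -0.093, -0.073], "roll": 0.24}, {"jaw": 1, "linear": [0, -0.118, -0.092], "roll": 0.3}, {"jaw": 1, "linear": [0, -0.143, -0.111], "roll": 0.36}, {"jaw": 1, "linear": [0, -0.168, -0.131], "roll": 0.43}, {"jaw": 1, "linear": [0, -0.192, -0.15], "roll": 0.49}, {"jaw": 1, "linear": [0, -0.217, -0.169], "roll": 0.55}, {"jaw": 1, "linear": [0, -0.242, -0.189], "roll": 0.62}, {"jaw": 1, "linear": [0, -0.267, -0.208], "roll": 0.68}, {"jaw": 1, "linear": [0, -0.291, -0.227], "roll": 0.74}, {"jaw": 1, "linear": [0, -0.314, -0.245], "roll": 0.8}, {"jaw": 1, "linear": [0, -0.335, -0.261], "roll": 0.85}, {"jaw": 1, "linear": [0, -0.352, -0.275], "roll": 0.9}, {"jaw": 1, "linear": [0, -0.366, -0.285], "roll": 0.93}, {"jaw": 1, "linear": [0, -0.375, -0.293], "roll": 0.96}, {"jaw": 1, "linear": [0, -0.381, -0.297], "roll": 0.97}]}}

```text
t: 16.18
tool_pos: [0.391, 0.0223, 0.2798]
orientation: [0.142, 1.564, -0.141]
force: [0.9, 0.1, -1.8]
opening: 0.0137
```

>>> {"op": "apply_moves", "data": {"series": [{"jaw": 1, "linear": [0, 0, 0], "roll": 0.01}, {"jaw": 1, "linear": [0, 0, 0], "roll": 0.04}, {"jaw": 1, "linear": [0, 0, 0], "roll": 0.09}, {"jaw": 1, "linear": [0, 0, 0], "roll": 0.16}, {"jaw": 1, "linear": [0, 0, 0], "roll": 0.24}, {"jaw": 1, "linear": [0, 0, 0], "roll": 0.32}, {"jaw": 1, "linear": [0, 0, 0], "roll": 0.4}, {"jaw": 1, "linear": [0, 0, 0], "roll": 0.48}, {"jaw": 1, "linear": [0, 0, 0], "roll": 0.56}, {"jaw": 1, "linear": [0, 0, 0], "roll": 0.64}, {"jaw": 1, "linear": [0, 0, 0], "roll": 0.72}, {"jaw": 1, "linear": [0, 0, 0], "roll": 0.8}, {"jaw": 1, "linear": [0, 0, 0], "roll": 0.87}, {"jaw": 1, "linear": [0, 0, 0], "roll": 0.92}, {"jaw": 1, "linear": [0, 0, 0], "roll": 0.96}, {"jaw": 1, "linear": [0, 0, 0], "roll": 0.97}]}}

```text
t: 18.18
tool_pos: [0.391, 0.0223, 0.2797]
orientation: [0.539, 1.501, -0.538]
force: [-0.4, 0.1, -2.2]
opening: 0.0136
```

>>> {"op": "apply_moves", "data": {"series": [{"jaw": 1, "linear": [0, 0, 0], "roll": 0.01}, {"jaw": 1, "linear": [0, 0, 0], "roll": 0.04}, {"jaw": 1, "linear": [0, 0, 0], "roll": 0.09}, {"jaw": 1, "linear": [0, 0, 0], "roll": 0.16}, {"jaw": 1, "linear": [0, 0, 0], "roll": 0.24}, {"jaw": 1, "linear": [0, 0, 0], "roll": 0.32}, {"jaw": 1, "linear": [0, 0, 0], "roll": 0.4}, {"jaw": 1, "linear": [0, 0, 0], "roll": 0.48}, {"jaw": 1, "linear": [0, 0, 0], "roll": 0.56}, {"jaw": 1, "linear": [0, 0, 0], "roll": 0.64}, {"jaw": 1, "linear": [0, 0, 0], "roll": 0.72}, {"jaw": 1, "linear": [0, 0, 0], "roll": 0.8}, {"jaw": 1, "linear": [0, 0, 0], "roll": 0.87}, {"jaw": 1, "linear": [0, 0, 0], "roll": 0.92}, {"jaw": 1, "linear": [0, 0, 0], "roll": 0.96}, {"jaw": 1, "linear": [0, 0, 0], "roll": 0.97}]}}

```text
t: 20.18
tool_pos: [0.391, 0.0223, 0.2798]
orientation: [0.93, 1.362, -0.929]
force: [-0.9, -0.6, -2.4]
opening: 0.0135
```

```bash
cat > g.py <<'E'
from h import *
from scipy.spatial.transform import Rotation as Ro
np.set_printoptions(precision=4,suppress=True)
s=read_state();R=Ro.from_rotvec(s["orientation"]).as_matrix();print(s["t"],s["tool_pos"],s["force"],s["opening"])
a=np.degrees(np.arctan2(R[1,1],R[0,1]));print("y axis deg",a,"roll left",(a+7.56)/30)
t=np.array([.627-.238*np.cos(.132),-.009+.238*np.sin(.132),.28]);print(t,R.T@(t-s["tool_pos"])/.6)
E
python3 g.py
```

```text
20.175 [0.391  0.0223 0.2798] [-0.9032 -0.5708 -2.4149] 0.013511001533520575
y axis deg 21.420244045792952 roll left 0.966008134859765
[0.3911 0.0223 0.28  ] [-0.0004  0.0002  0.    ]
```

>>> {"op": "apply_moves", "data": {"series": [{"jaw": 1, "linear": [0, 0, 0], "roll": 0.01}, {"jaw": 1, "linear": [0, 0, 0], "roll": 0.04}, {"jaw": 1, "linear": [0, 0, 0], "roll": 0.09}, {"jaw": 1, "linear": [0, 0, 0], "roll": 0.16}, {"jaw": 1, "linear": [0, 0, 0], "roll": 0.24}, {"jaw": 1, "linear": [0, 0, 0], "roll": 0.32}, {"jaw": 1, "linear": [0, 0, 0], "roll": 0.4}, {"jaw": 1, "linear": [0, 0, 0], "roll": 0.48}, {"jaw": 1, "linear": [0, 0, 0], "roll": 0.56}, {"jaw": 1, "linear": [0, 0, 0], "roll": 0.64}, {"jaw": 1, "linear": [0, 0, 0], "roll": 0.72}, {"jaw": 1, "linear": [0, 0, 0], "roll": 0.8}, {"jaw": 1, "linear": [0, 0, 0], "roll": 0.87}, {"jaw": 1, "linear": [0, 0, 0], "roll": 0.92}, {"jaw": 1, "linear": [0, 0, 0], "roll": 0.96}, {"jaw": 1, "linear": [0, 0, 0], "roll": 0.97}, {"jaw": 1, "linear": [0, 0, 0], "roll": 0.97}, {"jaw": 1, "linear": [0, 0, 0], "roll": 0.97}, {"jaw": 1, "linear": [0, 0, 0], "roll": 0.97}, {"jaw": 1, "linear": [0, 0, 0], "roll": 0.97}]}}

```text
t: 22.68
tool_pos: [0.391, 0.0223, 0.2798]
orientation: [1.308, 1.142, -1.306]
force: [-0.3, 0.2, -2.0]
opening: 0.0137
```

```bash
python3 g.py
python3 - <<'E'
from h import *
C=cam("scene");D=cam("top");c=C["pixels"];d=D["pixels"]
b=np.array([.627,-.009]);X=np.array([np.cos(.132),-np.sin(.132)])
for n,P in(("lip exp",[*(b-.133*X),.224]),("ball",[*(b-.238*X),.213]),("mouth",[*(b-.133*X),.165])): print(n,proj(C,P),proj(D,P))
v=np.vstack([cv2.resize(c[110:230,220:420],None,fx=4,fy=4)[:,:],cv2.resize(d[170:200,250:450],None,fx=4,fy=4)])
cv2.imwrite("pics/a6.png",v)
cv2.imwrite("pics/a6s.png",c)
E
```

```text
22.675 [0.391  0.0223 0.2798] [-0.3486  0.22   -1.9951] 0.01372833053653231
y axis deg -7.676875339039569 roll left -0.003895844634652305
[0.3911 0.0223 0.28  ] [-0.0004  0.0001 -0.0001]
lip exp [[300.10383191 183.96552515]] [[341.37261054 188.95755074]]
ball [[305.69458347 156.73025941]] [[336.55987902 226.30246683]]
mouth [[301.36584    194.53552199]] [[340.37121492 193.36615624]]
```

View pics/a6.png

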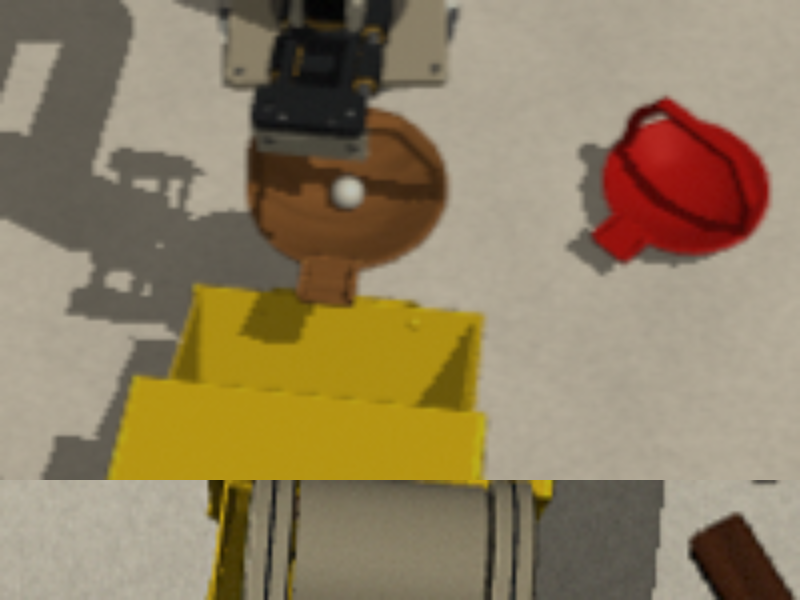

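The final view shows the lip end at (300.9,185.6), against a predicted (300.1,184.0). The ball is at (306.4,157.6), against (305.7,156.7). Both agree to within about 2 px (under 1 cm), and the dish is level and still, so I hand in.

```bash
python3 -c "
from plant import *
print(abs(read_state()['dq']).max()); print(close_job())"
```

```text
0.0022237785040847527
the job is handed in; nothing more can be done
None
```

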